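# Clamp a pan-rack caster in the yoke vise

## Task

The caster off a pan rack lies with its stem in the V of the yoke vise: push it up until its collar is fully home against the side of the vise, then turn the T-handle clockwise until you feel the jaw bite on the stem and the handle turns about half as hard again as when it ran free. Stop there, because the stem is thin tube and dents if it is overtightened, and let go of everything. Leave the other things on the bench where they are.

Things in the scene. Friction and masses are not known exactly. Their poses are not given: they have to be found in the camera images.
- vise: dark cast-iron yoke vise screwed to the bench. Foot 80 x 150 x 14 mm, V block 56 mm long, and over it a yoke (legs and bridge) 104 mm wide, 32 mm deep; its nut boss is 186 mm above the bench. Origin: centre of the underside, on the bench. +x level, along the V, towards the side where the caster comes in; z up. The V carries the stem with its axis 80 mm above the origin.
- vise_face (a point): point on the vise's flat side face (the plane x = +28 mm of the vise) that the collar must meet, on the line of the stem's axis, 80 mm above the bench. Axes as the vise's.
- caster: zinc-plated swivel caster off a pan rack, 0.6 to 0.9 kg, stem level in the V, wheel standing on the bench. Origin: on the stem's axis at the collar's face that must meet the vise. +x along the stem's axis from collar to wheel; z up. Stem: tube 28 mm thick, 70 mm long, to -x. Collar 48 mm across. Black wheel 100 mm across, 32 mm wide, free to roll, axle at x = +85 mm, z = -30 mm.
- wheel_back (a point): rearmost point of the caster's wheel, 135 mm behind the collar's face and 50 mm above the bench: the place to push. Axes as the caster's; pushing towards -x takes the collar to the vise. At the start the collar is 12 to 32 mm short of the vise. The caster slides and rolls along the V with less than 5 N.
- jaw: upper jaw of the vise: steel shoe 44 x 62 mm under the yoke, pressed down on the stem by the screw, mostly hidden. Origin inside it, on the screw's axis. How far it hangs above the stem differs by some mm from start to start, so the moment of contact has to be felt at the handle: it comes after 1.1 to 3.5 rad of turning.
- t_bar (a point): middle of the T-handle's bar, on the upright screw axis over the vise's origin, about 226 mm up. x along the bar, z up. Round steel bar 14 mm thick, 124 mm between the centres of its 19 mm end balls; neck below it 12 mm thick, 25 mm or more free under the bar. Clockwise from above closes; the handle goes down 10 mm a turn. It stays where it is left.
- handle (a joint): angle of the T-handle in rad, growing clockwise (closing); 0 to 0.6 at the start. Running free it needs about 0.36 N m. Once the jaw is on the stem this rises evenly, by about 0.24 N m per radian. Rightly clamped at about 0.56 N m, 0.2 above the free torque; good from 0.50 to 0.64 N m. Above 0.66 N m the stem dents. Feel it while turning: at rest the thread's friction holds part of it.
- spare_wheel: bystander: black caster wheel, 100 mm across, 32 mm high, lying flat. Origin: centre of its underside.
- spanner: bystander: steel spanner, 190 mm long, lying on the bench. Origin: its middle.
- grease_tin: bystander: round tin, 72 mm across, 75 mm high, standing. Origin: centre of its underside.
There are look-alikes about, which are no part of the job. Of the things that look like the caster, the largest one is meant.

How it is judged:
By the outcome, as a careful person would: the job done as asked, in the order asked, and still so for the second after the job is handed in, with the robot touching nothing.
It also fails if it takes over 72 s, if anything falls off the work surface, if the arm or the gripper's body presses on something with over 40 N, if the wrist force passes 120 N, or if a joint passes its speed limit or range.

## Robot

A 7-joint arm with a two-finger parallel gripper is mounted at the origin on the work surface. World frame = base frame: x ahead of the robot, y to its left, z up, the work surface at z = 0. Lengths are in mm, angles in rad, forces in N, time in s.
With the tool pointing down it reaches from about 425 to 950 mm from the base axis. Payload 4.7 kg.
Tool frame: the origin (TCP) lies on the centre line of the jaws, within the pads' length; the fingertips stand 19 mm ahead of it and the grasp point (between the pads) is the TCP; z points along the fingers, x is the direction in which the jaws open and shut, and the axes are right-handed (so a half turn about z gives the same grasp; the last joint's range is limited). The gripper opens to 87 mm and grips with 3 to 60 N. Pads are 19 mm wide; open, the fingers measure 117 mm over their backs; the gripper's body (75 mm by 190 mm) begins 51 mm behind the grasp point.
Start: joints at [-1.233, 0.469, -0.049, 1.532, 0.024, 1.141, -0.082], TCP at [242.037, 630.131, 241.573] pointing down, gripper open.
Joint ranges: [-2.59, 2.59], [-0.33, 1.99], [-1.39, 1.29], [0.1, 2.45], [-1.04, 4.18], [0.21, 1.99], [-2.66, 2.66]. Speed limits (rad/s): [2.57, 2.57, 3.14, 3.14, 3.14, 3.14, 3.14].

## Interface

Orientations are given as a 3x3 rotation matrix whose columns are the frame's x, y, z axes.
In Python, from bench import state, camera, calibration, finish_job, masks_of gives the robot as it stands. The module is installed in compiled form; this text tells all that it offers.
- The arm moves only by the tool servo_tool, never from a script. Its argument "commands" is a list of rows, each an object of numbers: "tx", "ty", "tz": the shift along the tool's x, y, z each as a share of 0.04 m, from -1 to 1; "spin": the turn about the tool's z as a share of 0.12 rad, from -1 to 1. In form: [{"tx": .., "ty": .., "tz": .., "spin": ..}, ...]. A call has 1 to 20 rows; each row shifts and turns the commanded pose from where the row before left it, along the tool's axes as they then stand; what a row does not reach is not made up. A row lasts 1/12 s, in which the tool goes at most 41.7 mm and 7.16 degrees, less where a joint would pass 70% of its speed; a pose out of reach is approached as far as the arm can. A call with a number of a shift or a turn outside -1 to 1 is refused whole. A call with a gripper value outside its range is refused whole. "jaw" is the closure, from -1 (fully open) to 1 (shut), set as the call begins (left out, the last holds). The fingers move at their own pace and stop on an object; the grip force is fixed at half the most. Time passes only in rows, so rows that do not move let the fingers close. It gives the time, the measured TCP pose, the force and the opening at its end, in the units of the state.
- state(): the state, without advancing time (a new reading comes with each control period).
- camera(name): name is "scene" or "top" or "wrist"; returns (picture, depth): 480x640x3 uint8, red, green, blue; 480x640 float32, mm along the optical axis (not along the pixel's ray), 0 where there is no reading.
- calibration(name): a dict with "camera_matrix" (3x3 intrinsics, pixels), "eye" and "orientation" of the camera in the world; the wrist camera has in their place "mount" (4x4, takes a point from camera to tool coordinates, whose origin is the TCP and whose axes are the tool frame's). Camera axes: x right, y up, looking along -z (the intrinsics and any distortion apply to the point x, -y, -z); pixel columns grow to the right and rows downward; lengths in mm; the calibration is good to about 2 mm. A picture is of the moment at which its call begins: read the wrist's pose just before it. calibration takes no time and is no camera call.
- finish_job(): hands the job in, once; it reports no verdict.
Trained networks look in the newest picture that a camera, given by its name, has taken for a name from the list of things; names that differ only in an ending like _2 or _b are one class to them, and where a whole thing is asked for, a point or a joint stands for the part that bears it (a point fixed in the world has none). Each returns a list of dicts, best first, with "confidence" (0 to 1); they miss things now and then, are a little off and sometimes report something else, mostly with a low value. They report only what shows in the picture. A call takes as long as a camera call. They do not tell look-alikes from the thing itself.
- masks_of(camera, label): "region" (480x640 bool, what is visible of it) and "point" ([column, row] in pixels, amid what is visible of it).
The state is a dict: "time_s": time; "joint_pos": joint angles; "qd": joint speeds; "joint_torque": joint torques, N m; "position": TCP position; "eef_rot": TCP orientation; "force": force on the tool from outside, world axes, zero at the start; "torque": the same for the moment, N m; "gripper_width": finger opening in mm.
Only numpy, scipy, OpenCV 4.12 (cv2) and the standard library are available. Lean on these libraries where they do the work, as an engineer would, in place of code of your own. Each camera call takes 0.05 s, during which the arm holds its last target. There are 200 camera calls.

## Working session

There is one attempt and no reset: what is moved stays moved. The work goes in short steps, Python scripts to look and compute and a tool call to move; the robot and the scene stay as the last step left them, time stands still between calls to the robot, and variables do not carry over. Pictures are saved under pics/ and viewed, about 8 in all and at most 12, crops included, and the job is handed in when it is done.

Besides the shell and the picture viewer there is one more tool, called as name(argument=value, ...) on one line, values as JSON. servo_tool: Moves the arm, as the interface text tells. Shift numbers are shares of 0.04 m and turn numbers shares of 0.12 rad, none past 1 either way. Its arguments: {"type":"object","properties":{"commands":{"type":"array","items":{"type":"object","properties":{"tx":{"type":"number","minimum":-1,"maximum":1},"ty":{"type":"number","minimum":-1,"maximum":1},"tz":{"type":"number","minimum":-1,"maximum":1},"spin":{"type":"number","minimum":-1,"maximum":1}}}},"jaw":{"type":"number"}},"required":["commands"]}

```bash
mkdir -p pics
cat > h.py <<'E'
import numpy as np, cv2
from bench import *
def pose(name,s=None):
    c=calibration(name)
    if 'mount' in c:
        s=s or state(); T=np.eye(4);T[:3,:3]=s['eef_rot'];T[:3,3]=s['position']; return np.array(c['camera_matrix']),T@np.array(c['mount'])
    T=np.eye(4);T[:3,:3]=c['orientation'];T[:3,3]=c['eye'];return np.array(c['camera_matrix']),T
def cloud(name,depth,s=None):
    K,T=pose(name,s); v,u=np.mgrid[:480,:640]; d=depth
    p=np.stack([(u-K[0,2])/K[0,0]*d,-(v-K[1,2])/K[1,1]*d,-d],-1)
    w=p@T[:3,:3].T+T[:3,3]; w[d<=0]=np.nan; return w
def look(name):
    s=state(); im,d=camera(name); return im,cloud(name,d,s)
E
python3 - <<'E'
from h import *
np.set_printoptions(precision=1,suppress=True)
s=state();print(s['position'],s['eef_rot'],s['force'],s['torque'],s['time_s'])
for n in ('scene','top'):
    im,w=look(n); cv2.imwrite(f'pics/{n}0.png',im[:,:,::-1]); print(n,{k:v for k,v in calibration(n).items()})
    for l in ('caster','vise','t_bar','grease_tin','spare_wheel','spanner'):
        for m in masks_of(n,l):
            r=m['region']; q=w[r]; print(l,round(m['confidence'],2),m['point'],r.sum(),np.nanmedian(q,0),np.nanpercentile(q,2,axis=0),np.nanpercentile(q,98,axis=0))
print(calibration('wrist'))
E
```

```text
[241.8 629.6 240.5] [[ 0.4  0.9 -0. ]
 [ 0.9 -0.4 -0. ]
 [-0.   0.  -1. ]] [ 0.9  0.3 -0.6] [-0. -0. -0.] 0.0
scene {'camera_matrix': array([[501.5,   0. , 320.6],
       [  0. , 501.5, 236.8],
       [  0. ,   0. ,   1. ]]), 'eye': array([1038.7,  663.4, 1149.8]), 'orientation': array([[-0.9, -0.4,  0.3],
       [ 0.5, -0.7,  0.6],
       [ 0. ,  0.6,  0.8]])}
caster 0.94 [295.1, 336.6] 1091 [763.5  97.3  32.5] [726.5  41.2   3.6] [802.4 182.2  44.1]
caster 0.94 [401.2, 250.6] 775 [373.4  14.7  32. ] [319.2 -24.4   0.9] [471.7  46.8  44.2]
caster 0.68 [343.7, 279.5] 1051 [594.3  49.4  86.2] [555.6 -14.5  10.2] [611.8 177.9 108.6]
vise 0.93 [374.3, 314.1] 2429 [583.  168.8  96.8] [500.6 111.7   9.2] [634.8 205.7 234. ]
vise 0.53 [346.9, 280.2] 1096 [593.6  50.3  86.3] [552.1 -14.8   3.4] [612.4 177.6 109.1]
t_bar 0.7 [379.1, 273.0] 386 [567.7 153.6 231.1] [538.6  83.7 171.8] [588.7 214.8 236.7]
spare_wheel 0.69 [282.3, 177.8] 664 [ 523.5 -418.6   30.6] [ 474.2 -474.9    5.1] [ 565.1 -381.8   37.6]
spanner 0.92 [454.6, 379.1] 700 [484.2 385.1   7.3] [459.1 293.6  -1.2] [513.7 471.9  1
[... 680 characters left out ...]
82.5  -0.6] [601.9 252.  237. ]
t_bar 0.62 [258.5, 244.7] 1902 [555.8 137.3 157.6] [493.7  92.3  10.9] [634.6 202.7 235.4]
grease_tin 0.85 [197.8, 191.1] 798 [695.7 305.3  73.8] [665.8 277.8  16.4] [730.4 341.   79.9]
spare_wheel 0.69 [489.8, 268.7] 1343 [ 518.  -430.1   32.2] [ 473.5 -477.9    9.4] [ 563.3 -386.4   38.6]
spanner 0.71 [170.6, 275.8] 592 [484.2 380.2   7.2] [463.1 294.8  -2.3] [512.6 464.2  12.7]
{'camera_matrix': array([[395.9,   0. , 317.9],
       [  0. , 395.9, 238.2],
       [  0. ,   0. ,   1. ]]), 'mount': array([[   1. ,   -0. ,    0. ,    0.7],
       [  -0. ,   -1. ,   -0.3,  -72.1],
       [   0. ,    0.3,   -1. , -143.2],
       [   0. ,    0. ,    0. ,    1. ]])}
```

View pics/scene0.png

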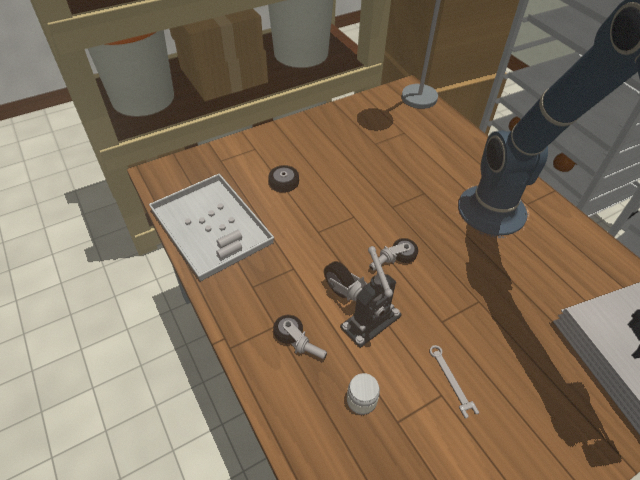

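Run:
```python
import cv2
i=cv2.imread('pics/top0.png'); cv2.imwrite('pics/topc.png',cv2.resize(i[150:370,150:400],None,fx=2.7,fy=2.7,interpolation=cv2.INTER_CUBIC))
```

```text
(no output)
```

View pics/topc.png

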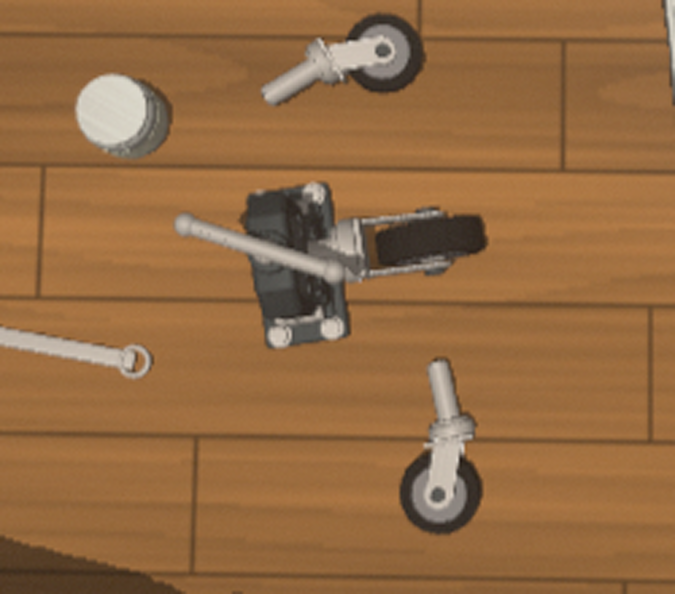

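Run:
```python
from h import *
np.set_printoptions(precision=3,suppress=True)
s=state();print(s['eef_rot'])
def fit(p,l):
    c=np.median(p,0)
    for _ in range(3):
        ax=np.linalg.svd(p-p.mean(0),full_matrices=False)[2][0]; 
        d=(p-p.mean(0))@np.array([-ax[1],ax[0]]); p=p[abs(d)<2*d.std()+1]
    t=(p-p.mean(0))@ax; print(l,len(p),p.mean(0),np.degrees(np.arctan2(ax[1],ax[0])),'mid',p.mean(0)+ax*(t.min()+t.max())/2,'ext',p.mean(0)+ax*t.min(),p.mean(0)+ax*t.max())
for n in ('scene','top'):
    im,w=look(n); x,y,z=w[...,0],w[...,1],w[...,2]
    m=(z>224)&(z<250)&(x>500)&(x<640)&(y>70)&(y<230); fit(w[m][:,:2],n+' bar')
    print(np.nanmean(z[m]),np.nanmax(z[m]))
    m=(z>95)&(z<115)&(x>530)&(x<650)&(y>-40)&(y<75); fit(w[m][:,:2],n+' high caster')
    m=(z>160)&(z<192)&(x>480)&(x<650)&(y>80)&(y<220); fit(w[m][:,:2],n+' bridge')
```

```text
[[ 0.359  0.933  0.   ]
 [ 0.933 -0.359  0.   ]
 [ 0.    -0.    -1.   ]]
scene bar 336 [566.602 154.52 ] 73.23840950156895 mid [565.571 151.097] ext [545.406  84.146] [585.736 218.049]
231.40371072465402 237.0665287578139
scene high caster 153 [585.737  24.957] 99.13205932703202 mid [585.33   27.491] ext [589.936  -1.162] [580.724  56.144]
scene bridge 360 [577.18  157.325] 0.3018433710870332 mid [565.034 157.261] ext [518.624 157.016] [611.445 157.505]
top bar 445 [563.821 146.937] 73.12849759409198 mid [564.143 147.997] ext [543.602  80.267] [584.684 215.727]
231.97139624821273 238.8435519425011
top high caster 223 [584.554  20.995] 105.55828084939792 mid [580.24  36.49] ext [592.289  -6.787] [568.191  79.767]
top bridge 484 [562.334 146.339] -171.9262328878579 mid [562.363 146.343] ext [608.262 152.854] [516.465 139.832]
```

The caster meant is the one standing in the vise (scene 345,282; top 299,243), wheel towards -y. The look-alikes are the loose casters at scene (295,337) and (401,251), top (287,173) and (314,325). In the crop they lie flat, are smaller and clear of the vise. The T-bar runs at about 73° and its centre is near (564,149). I'll lift, turn the tool and go above the caster for a close look.

servo_tool(commands=[{"tz":-1,"spin":0.985},{"tz":-1,"spin":0.985},{"spin":0.985},{"spin":0.985},{"spin":0.985},{"spin":0.985},{"spin":0.985},{"spin":0.985},{"spin":0.985},{}], jaw=1)

```text
validation failed for argument at $.co...
```

servo_tool(commands=[{"tx":0.375,"ty":0.96},{"tx":0.375,"ty":0.96},{"tx":0.375,"ty":0.96},{"tx":0.375,"ty":0.96},{"tx":0.375,"ty":0.96},{"tx":0.375,"ty":0.96},{"tx":0.375,"ty":0.96},{"tx":0.375,"ty":0.96},{"tx":0.375,"ty":0.96},{"tx":0.375,"ty":0.96},{"tx":0.375,"ty":0.96},{"tx":0.375,"ty":0.96},{"tx":0.375,"ty":0.96},{"tx":0.375,"ty":0.96},{"tx":0.375,"ty":0.96},{"tx":0.375,"ty":0.96},{"tx":0.375,"ty":0.96},{},{}])

```text
validation failed for argument at $.co...
```

```bash
cat > look.py <<'E'
import sys
from h import *
np.set_printoptions(precision=3,suppress=True)
s=state();print(s['time_s'],s['position'],np.degrees(np.arctan2(s['eef_rot'][1,0],s['eef_rot'][0,0])),s['joint_pos'],s['force'],s['torque'])
im,w=look('wrist'); cv2.imwrite(f'pics/{sys.argv[1]}.png',im[:,:,::-1]); np.save('w.npy',w)
for l in ('caster','vise','t_bar'):
    for m in masks_of('wrist',l):
        q=w[m['region']]; print(l,round(m['confidence'],2),m['point'],m['region'].sum(),np.nanmedian(q,0),np.nanpercentile(q,2,axis=0),np.nanpercentile(q,98,axis=0))
E
python3 look.py w1
```

```text
0.8 [242.01  630.169 241.604] 68.98625104126255 [-1.233  0.469 -0.049  1.532  0.024  1.141 -0.082] [-0.399  0.334 -0.092] [ 0.003 -0.019  0.031]
```

View pics/w1.png

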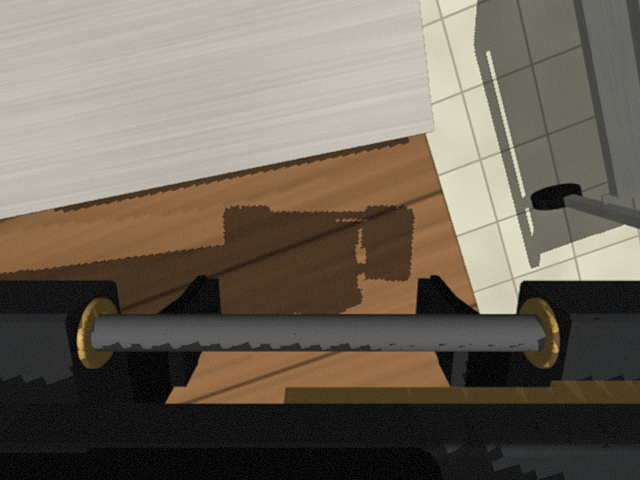

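The moves were refused (probably the empty rows), and the picture only shows the start place. I'll send full rows.

servo_tool(commands=[{"tx":0,"ty":0,"tz":-1,"spin":0.985},{"tx":0,"ty":0,"tz":-1,"spin":0.985},{"tx":0,"ty":0,"tz":0,"spin":0.985},{"tx":0,"ty":0,"tz":0,"spin":0.985},{"tx":0,"ty":0,"tz":0,"spin":0.985},{"tx":0,"ty":0,"tz":0,"spin":0.985},{"tx":0,"ty":0,"tz":0,"spin":0.985},{"tx":0,"ty":0,"tz":0,"spin":0.985},{"tx":0,"ty":0,"tz":0,"spin":0.985},{"tx":0,"ty":0,"tz":0,"spin":0}], jaw=1)

```text
time_s: 1.83
position: [241.9, 630.1, 321.5]
eef_rot: [[0.99, 0.138, 0.0], [0.138, -0.99, -0.0], [0.0, 0.0, -1.0]]
force: [-0.5, 0.4, 0.2]
gripper_width: 28.2
```

servo_tool(commands=[{"tx":0.375,"ty":0.96,"tz":0,"spin":0},{"tx":0.375,"ty":0.96,"tz":0,"spin":0},{"tx":0.375,"ty":0.96,"tz":0,"spin":0},{"tx":0.375,"ty":0.96,"tz":0,"spin":0},{"tx":0.375,"ty":0.96,"tz":0,"spin":0},{"tx":0.375,"ty":0.96,"tz":0,"spin":0},{"tx":0.375,"ty":0.96,"tz":0,"spin":0},{"tx":0.375,"ty":0.96,"tz":0,"spin":0},{"tx":0.375,"ty":0.96,"tz":0,"spin":0},{"tx":0.375,"ty":0.96,"tz":0,"spin":0},{"tx":0.375,"ty":0.96,"tz":0,"spin":0},{"tx":0.375,"ty":0.96,"tz":0,"spin":0},{"tx":0.375,"ty":0.96,"tz":0,"spin":0},{"tx":0.375,"ty":0.96,"tz":0,"spin":0},{"tx":0.375,"ty":0.96,"tz":0,"spin":0},{"tx":0.375,"ty":0.96,"tz":0,"spin":0},{"tx":0.375,"ty":0.96,"tz":0,"spin":0},{"tx":0,"ty":0,"tz":0,"spin":0},{"tx":0,"ty":0,"tz":0,"spin":0}])

```text
time_s: 3.42
position: [586.3, 16.1, 321.5]
eef_rot: [[0.991, 0.137, 0.0], [0.137, -0.991, -0.001], [0.0, 0.001, -1.0]]
force: [0.0, 0.6, 0.4]
gripper_width: 0.2
```

```bash
python3 look.py w2
python3 - <<'E'
import numpy as np
w=np.load('w.npy');x,y,z=w[...,0],w[...,1],w[...,2]
E
```

```text
3.4167 [586.312  16.134 321.511] 7.845689764283014 [-0.526  0.282  0.544  1.67  -0.152  1.232  0.188] [0.018 0.571 0.375] [-0.034  0.087  0.017]
caster 0.91 [123.3, 184.7] 5949 [372.688  10.232  32.734] [321.314 -20.964  18.217] [468.755  42.85   43.311]
caster 0.85 [481.9, 150.5] 6622 [752.338  90.943  32.347] [720.83   39.422  11.285] [796.076 176.882  43.183]
vise 0.68 [307.7, 56.0] 14813 [563.016 137.031 172.191] [499.082  87.453  12.07 ] [632.704 167.732 233.937]
vise 0.33 [318.5, 163.5] 6725 [577.341  58.638  94.116] [550.21  -15.028  55.702] [605.884 124.857 108.636]
t_bar 0.77 [287.1, 61.8] 4155 [554.749 121.853 231.679] [538.878  83.693 192.624] [570.855 152.472 235.005]
```

View pics/w2.png

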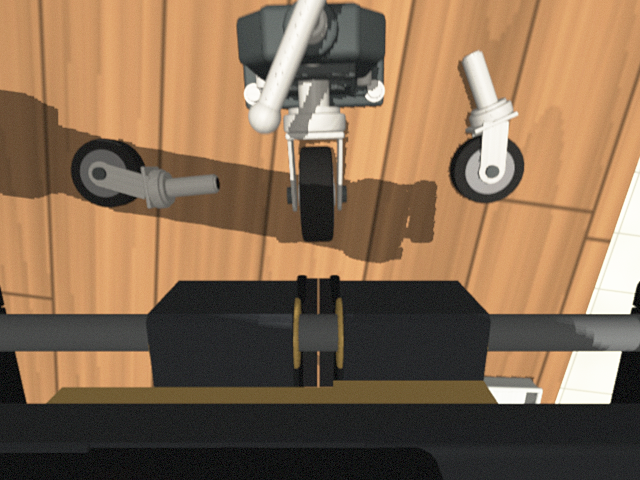

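The view shows the caster in line with the tool's y: wheel at px (317,195), collar (315,125), bar ball (265,118). Now I'll measure the wheel's line and rear end.

Run:
```python
import numpy as np
np.set_printoptions(precision=1,suppress=True)
w=np.load('w.npy')
im=__import__('cv2').imread('pics/w2.png').astype(int).max(2)
for r in range(150,245,8):
    m=im[r,280:360]<75; m&=w[r,280:360,2]>40; q=w[r,280:360][m]
    if len(q): print(r,len(q),q.mean(0),q.min(0),q.max(0))
# collar: z 90..106 region bright
a=np.array([.137,-.991]); o=np.array([564.3,148.5])
q=w[90:140,280:350].reshape(-1,3); t=(q[:,:2]-o)@a; n=(q[:,:2]-o)@np.array([.991,.137])
for lo in range(20,110,4):
    k=(t>=lo)&(t<lo+4)&(abs(n-0)<40)&(q[:,2]<120)&(q[:,2]>60)
    if k.sum(): print(lo,k.sum(),'zmax %.0f n %.0f %.0f'%(q[k,2].max(),n[k].min(),n[k].max()))
```

```text
150 31 [575.9  68.7  63.9] [561.   66.3  57.1] [590.9  70.6  65.8]
158 32 [577.5  62.1  78.2] [562.6  59.8  73.5] [592.4  64.   80. ]
166 34 [578.5  55.2  85.4] [562.9  52.8  63. ] [594.9  57.1  87.7]
174 33 [579.9  48.5  92. ] [565.   46.4  87.8] [594.9  50.4  93.7]
182 34 [580.4  41.5  95.3] [565.1  38.9  91.9] [595.7  43.4  97.4]
190 40 [581.3  33.4  90.6] [552.6  24.1  54.5] [612.1  36.4  99.7]
198 41 [584.2  26.3  92. ] [554.9  16.6  58.5] [614.1  29.1 100.7]
206 34 [584.3  19.9  99.2] [569.   17.6  83.1] [600.6  21.9 101.1]
214 33 [585.8  12.3  98.6] [570.9  10.   93.9] [601.1  14.3 100. ]
222 32 [587.4   4.   95.8] [571.8   1.5  91.3] [602.4   5.8  97.3]
230 32 [587.7  -5.1  91. ] [572.7  -8.3  86.7] [602.7  -3.3  92.6]
238 30 [590.1 -15.4  82.2] [575.7 -17.5  75.8] [605.  -13.6  84.3]
24 92 zmax 95 n -24 27
28 150 zmax 95 n -15 13
32 147 zmax 96 n -15 13
36 135 zmax 96 n -14 13
40 163 zmax 105 n -24 23
44 227 zmax 106 n -24 25
48 277 zmax 111 n -29 28
52 309 zmax 110 n -29 29
56 311 zmax 111 n -29 29
60 242 zmax 110 n -28 29
64 292 zmax 108 n -27 26
68 113 zmax 108 n -26 26
```

servo_tool(commands=[{"tx":0,"ty":0.68,"tz":0,"spin":0},{"tx":0,"ty":0.68,"tz":0,"spin":0},{"tx":0,"ty":0.68,"tz":0,"spin":0},{"tx":0,"ty":0,"tz":0.92,"spin":0},{"tx":0,"ty":0,"tz":0.92,"spin":0},{"tx":0,"ty":0,"tz":0.92,"spin":0},{"tx":0,"ty":0,"tz":0.92,"spin":0},{"tx":0,"ty":0,"tz":0.92,"spin":0},{"tx":0,"ty":0,"tz":0.92,"spin":0},{"tx":0,"ty":0,"tz":0.92,"spin":0},{"tx":0,"ty":-0.1,"tz":0,"spin":0},{"tx":0,"ty":-0.1,"tz":0,"spin":0},{"tx":0,"ty":-0.1,"tz":0,"spin":0},{"tx":0,"ty":0,"tz":0,"spin":0},{"tx":0,"ty":0,"tz":0,"spin":0}])

```text
time_s: 4.87
position: [597.2, -48.7, 66.5]
eef_rot: [[0.99, 0.141, 0.005], [0.141, -0.99, 0.001], [0.005, 0.0, -1.0]]
force: [-0.6, -0.1, 0.1]
gripper_width: 0.4
```

servo_tool(commands=[{"tx":0,"ty":-0.06,"tz":0,"spin":0},{"tx":0,"ty":-0.06,"tz":0,"spin":0},{"tx":0,"ty":-0.06,"tz":0,"spin":0},{"tx":0,"ty":-0.06,"tz":0,"spin":0},{"tx":0,"ty":-0.06,"tz":0,"spin":0},{"tx":0,"ty":-0.06,"tz":0,"spin":0},{"tx":0,"ty":-0.06,"tz":0,"spin":0},{"tx":0,"ty":-0.06,"tz":0,"spin":0}])

```text
time_s: 5.53
position: [593.2, -31.6, 64.3]
eef_rot: [[0.99, 0.139, 0.001], [0.139, -0.99, -0.001], [0.001, 0.001, -1.0]]
force: [2.1, -3.5, 1.7]
gripper_width: 0.8
```

servo_tool(commands=[{"tx":0,"ty":-0.05,"tz":0,"spin":0},{"tx":0,"ty":-0.05,"tz":0,"spin":0}])

```text
time_s: 5.7
position: [592.4, -26.8, 64.0]
eef_rot: [[0.99, 0.139, 0.0], [0.139, -0.99, -0.0], [0.0, 0.0, -1.0]]
force: [1.4, -4.0, 2.1]
gripper_width: 0.5
```

servo_tool(commands=[{"tx":0,"ty":-0.05,"tz":0,"spin":0},{"tx":0,"ty":-0.05,"tz":0,"spin":0}])

```text
time_s: 5.87
position: [591.7, -22.6, 63.9]
eef_rot: [[0.99, 0.14, 0.0], [0.14, -0.99, -0.0], [0.0, 0.0, -1.0]]
force: [0.4, -3.7, 2.6]
gripper_width: 0.7
```

Rolling at about 4 N.

servo_tool(commands=[{"tx":0,"ty":-0.04,"tz":0,"spin":0},{"tx":0,"ty":-0.04,"tz":0,"spin":0}])

```text
time_s: 6.03
position: [591.6, -22.2, 64.0]
eef_rot: [[0.99, 0.139, 0.002], [0.139, -0.99, -0.004], [0.001, 0.004, -1.0]]
force: [1.7, -12.0, -0.3]
gripper_width: 0.6
```

servo_tool(commands=[{"tx":0,"ty":-0.04,"tz":0,"spin":0},{"tx":0,"ty":-0.04,"tz":0,"spin":0}])

```text
time_s: 6.2
position: [591.6, -22.1, 64.1]
eef_rot: [[0.991, 0.137, 0.003], [0.137, -0.991, -0.008], [0.002, 0.008, -1.0]]
force: [2.7, -16.6, -1.5]
gripper_width: 0.2
```

servo_tool(commands=[{"tx":0,"ty":-0.04,"tz":0,"spin":0},{"tx":0,"ty":-0.04,"tz":0,"spin":0}])

```text
time_s: 6.37
position: [591.5, -21.9, 64.3]
eef_rot: [[0.991, 0.136, 0.005], [0.136, -0.991, -0.012], [0.003, 0.012, -1.0]]
force: [3.2, -21.2, -2.5]
gripper_width: 0.9
```

The collar is home: it stopped at y = -22 and the force rose to 21 N. I'll back off gently, rise and check with a look.

servo_tool(commands=[{"tx":0,"ty":0.06,"tz":0,"spin":0},{"tx":0,"ty":0.06,"tz":0,"spin":0},{"tx":0,"ty":0.06,"tz":0,"spin":0},{"tx":0,"ty":0.06,"tz":0,"spin":0},{"tx":0,"ty":0.25,"tz":0,"spin":0},{"tx":0,"ty":0.5,"tz":0,"spin":0},{"tx":0,"ty":0.25,"tz":0,"spin":0},{"tx":0,"ty":0,"tz":-0.92,"spin":0},{"tx":0,"ty":0,"tz":-0.92,"spin":0},{"tx":0,"ty":0,"tz":-0.92,"spin":0},{"tx":0,"ty":0,"tz":-0.92,"spin":0},{"tx":0,"ty":0,"tz":-0.92,"spin":0},{"tx":0,"ty":0,"tz":-0.92,"spin":0},{"tx":0,"ty":0,"tz":-0.92,"spin":0},{"tx":0,"ty":-0.8,"tz":0,"spin":0},{"tx":0,"ty":-0.9,"tz":0,"spin":0},{"tx":0,"ty":-0.9,"tz":0,"spin":0},{"tx":0,"ty":0,"tz":0,"spin":0},{"tx":0,"ty":0,"tz":0,"spin":0}])

```text
time_s: 7.95
position: [581.9, 44.6, 320.9]
eef_rot: [[0.989, 0.146, -0.002], [0.146, -0.989, 0.002], [-0.002, -0.002, -1.0]]
force: [-1.1, -0.6, 0.2]
gripper_width: 0.5
```

```bash
python3 look.py w3
python3 - <<'E'
import cv2
i=cv2.imread('pics/w3.png'); cv2.imwrite('pics/w3c.png',cv2.resize(i[0:280,180:480],None,fx=2,fy=2))
E
```

```text
7.95 [581.929  44.603 320.916] 8.412793956088722 [-0.573  0.278  0.54   1.676 -0.152  1.232  0.148] [-1.136 -0.603  0.194] [-0.111  0.045 -0.011]
caster 0.9 [319.9, 186.0] 6213 [576.814  67.243  93.888] [548.751   0.044   0.563] [605.894 182.887 108.646]
caster 0.78 [479.5, 180.1] 6103 [752.139  91.543  32.476] [720.746  40.564  16.118] [795.179 176.573  43.084]
caster 0.64 [127.7, 204.6] 5851 [373.485  11.137  32.63 ] [321.462 -20.699  14.625] [468.24   43.657  43.152]
vise 0.88 [311.8, 91.8] 13565 [563.274 141.724 174.304] [502.925  88.942  13.546] [629.595 179.331 234.022]
vise 0.64 [301.2, 89.6] 5237 [559.371 138.055 231.771] [539.37   85.647 198.652] [576.844 182.015 234.756]
t_bar 0.83 [304.3, 87.4] 5178 [559.379 138.627 231.793] [539.526  85.153 198.881] [576.752 181.95  234.776]
t_bar 0.17 [315.6, 180.6] 6069 [576.697  67.724  94.205] [548.801   0.448  51.045] [604.659 182.194 108.629]
```

View pics/w3c.png

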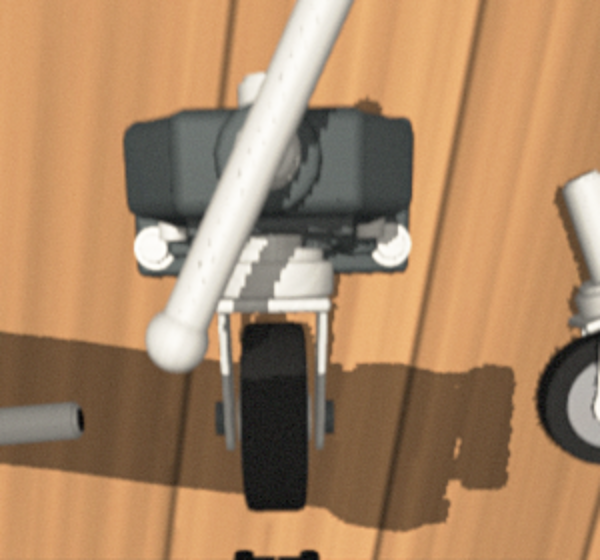

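The collar meets the vise and the stem end shows at the back. Now the bar's line, ball and screw axis.

Run:
```python
from h import *
np.set_printoptions(precision=1,suppress=True)
w=np.load('w.npy').reshape(-1,3)
q=w[(w[:,2]>222)&(w[:,2]<245)&(w[:,0]>500)&(w[:,0]<640)&(w[:,1]>60)&(w[:,1]<230)]
p=q[:,:2]
l=cv2.fitLine(p[p[:,1]>105].astype(np.float32),cv2.DIST_HUBER,0,.01,.01).ravel(); d=l[:2]*np.sign(l[1]); c=l[2:]
t=(p-c)@d; ext=c+d*t.min(); ball=c+d*(t.min()+9.5); print(len(p),'dir',np.degrees(np.arctan2(d[1],d[0])),'ball',ball,'axis',ball+62*d, 'zmax',q[:,2].max(),np.percentile(q[:,2],90))
K,T=pose('wrist'); r=T[:3,:3]@np.array([(314-K[0,2])/K[0,0],-(79-K[1,2])/K[1,1],-1]); print('boss',T[:3,3]+r*(186-T[2,3])/r[2])
b=w.reshape(480,640,3)[40:130,260:370].reshape(-1,3); b=b[(b[:,2]>178)&(b[:,2]<190)]; print(len(b),b.min(0),b.max(0))
```

```text
5093 dir 72.0899 ball [544.3  90.7] axis [563.3 149.7] zmax 236.62343251234367 233.46748626873918
boss [565.4 142.9 186. ]
894 [544.8 131.9 178.4] [580.2 165.4 189.4]
```

servo_tool(commands=[{"tx":0,"ty":0,"tz":0,"spin":-1},{"tx":0,"ty":0,"tz":0,"spin":-1},{"tx":0,"ty":0,"tz":0,"spin":-1},{"tx":0,"ty":0,"tz":0,"spin":-1},{"tx":0,"ty":0,"tz":0,"spin":-1},{"tx":0,"ty":0,"tz":0,"spin":-1},{"tx":0,"ty":0,"tz":0,"spin":-1},{"tx":0,"ty":0,"tz":0,"spin":-1},{"tx":0,"ty":0,"tz":0,"spin":-1},{"tx":0,"ty":0,"tz":0,"spin":-1},{"tx":0,"ty":0,"tz":0,"spin":-1},{"tx":0,"ty":0,"tz":0,"spin":-1},{"tx":0,"ty":0,"tz":0,"spin":-1},{"tx":0,"ty":0,"tz":0,"spin":-1},{"tx":0,"ty":0,"tz":0,"spin":-1},{"tx":0,"ty":0,"tz":0,"spin":-1},{"tx":0,"ty":0,"tz":0,"spin":-1},{"tx":0,"ty":0,"tz":0,"spin":-1},{"tx":0,"ty":0,"tz":0,"spin":-1},{"tx":0,"ty":0,"tz":0,"spin":-1}], jaw=0.22)

```text
time_s: 9.82
position: [582.8, 39.0, 321.4]
eef_rot: [[-0.826, 0.563, -0.0], [0.563, 0.826, -0.0], [0.0, -0.0, -1.0]]
force: [0.4, -0.6, 0.8]
gripper_width: 33.8
```

servo_tool(commands=[{"tx":0.745,"ty":0.53,"tz":0,"spin":-0.6},{"tx":0.745,"ty":0.53,"tz":0,"spin":0},{"tx":0,"ty":0,"tz":0,"spin":0},{"tx":0,"ty":0,"tz":0,"spin":0}])

```text
time_s: 10.15
position: [554.6, 109.5, 321.5]
eef_rot: [[-0.864, 0.503, -0.001], [0.503, 0.864, 0.001], [0.001, 0.0, -1.0]]
force: [0.0, -1.2, 0.1]
gripper_width: 33.6
```

```bash
cat > st.py <<'E'
from h import *
np.set_printoptions(precision=3,suppress=True)
s=state();R=np.array(s['eef_rot']);p=np.array(s['position'])
A=np.array([563.5,149,p[2]]); a=R.T@(A-p); b=np.array([np.cos(np.radians(72.5)),np.sin(np.radians(72.5))])
F=np.array(s['force']);M=np.array(s['torque']); r=(p-A)/1000
print('t',s['time_s'],'p',p,'ang',np.degrees(np.arctan2(R[1,0],R[0,0])),'w',s['gripper_width'],'j7',s['joint_pos'][6],'axis in tool',a[:2],'r',np.hypot(*a[:2]),'F',F,'M',M,'Mz axis cw', -(np.cross(r,F)[2]+M[2]), -np.cross(r,F)[2])
E
python3 st.py
```

```text
t 10.15 p [554.622 109.498 321.457] ang 149.80368535832457 w 33.62650534524072 j7 2.371660041834595 axis in tool [12.195 38.607] r 40.487635234294494 F [ 0.05  -1.205  0.052] M [-0.002  0.048 -0.025] Mz axis cw 0.012762694172277243 -0.012665786504117534
```

servo_tool(commands=[{"tx":0.08,"ty":0,"tz":0,"spin":0},{"tx":0,"ty":0,"tz":0.8,"spin":0},{"tx":0,"ty":0,"tz":0.8,"spin":0},{"tx":0,"ty":0,"tz":0.6,"spin":0},{"tx":0,"ty":0,"tz":0.25,"spin":0},{"tx":0,"ty":0,"tz":0,"spin":0},{"tx":0,"ty":0,"tz":0,"spin":0}])

```text
time_s: 10.73
position: [553.1, 109.0, 224.1]
eef_rot: [[-0.862, 0.507, 0.001], [0.507, 0.862, -0.0], [-0.001, 0.0, -1.0]]
force: [-0.3, -0.6, -0.1]
gripper_width: 34.1
```

```bash
python3 st.py; python3 look.py w4 >/dev/null
```

```text
t 10.7333 p [553.145 109.033 224.079] ang 149.5559317549882 w 34.1070724928197 j7 2.3758302851086004 axis in tool [11.324 39.703] r 41.2862409351027 F [-0.311 -0.586 -0.065] M [0.099 0.031 0.033] Mz axis cw -0.026338225076020703 0.006340534545060734
```

View pics/w4.png

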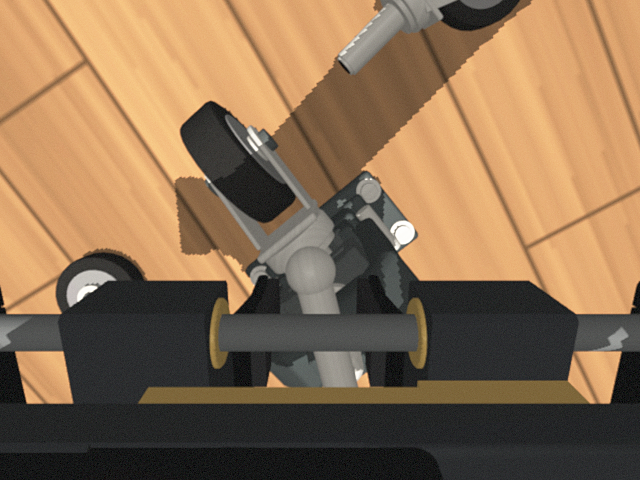

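The bar lies between the fingers (ball at px 312,270). I'll turn clockwise along the arc.

servo_tool(commands=[{"tx":0.06,"ty":-0.013,"tz":0.0025,"spin":0.5},{"tx":0.06,"ty":-0.013,"tz":0.0025,"spin":0.5},{"tx":0.06,"ty":-0.013,"tz":0.0025,"spin":0.5},{"tx":0.06,"ty":-0.013,"tz":0.0025,"spin":0.5},{"tx":0.06,"ty":-0.013,"tz":0.0025,"spin":0.5},{"tx":0.06,"ty":-0.013,"tz":0.0025,"spin":0.5}])

```text
time_s: 11.43
position: [542.4, 115.9, 224.6]
eef_rot: [[-0.627, 0.779, 0.008], [0.779, 0.627, -0.0], [-0.005, 0.006, -1.0]]
force: [5.1, -2.4, -3.0]
gripper_width: 34.0
```

```bash
python3 st.py
```

```text
t 11.4333 p [542.382 115.87  224.608] ang 128.846875468538 w 33.9615827225986 j7 2.0132012976445828 axis in tool [12.556 37.227] r 39.28755307435595 F [ 5.123 -2.371 -3.027] M [-0.268 -1.185  0.135] Mz axis cw -0.3549025663789077 -0.21977738690338794
```

servo_tool(commands=[{"tx":0.06,"ty":-0.013,"tz":0.0025,"spin":0.5},{"tx":0.06,"ty":-0.013,"tz":0.0025,"spin":0.5},{"tx":0.06,"ty":-0.013,"tz":0.0025,"spin":0.5},{"tx":0.06,"ty":-0.013,"tz":0.0025,"spin":0.5}])

```text
time_s: 11.77
position: [535.2, 121.7, 224.2]
eef_rot: [[-0.424, 0.906, 0.007], [0.906, 0.424, -0.001], [-0.004, 0.006, -1.0]]
force: [5.3, -3.9, -2.5]
gripper_width: 34.1
```

```bash
python3 st.py
```

```text
t 11.7667 p [535.184 121.75  224.162] ang 115.05914976588002 w 34.060901284499685 j7 1.7686822466357257 axis in tool [12.692 37.193] r 39.29842490316172 F [ 5.278 -3.897 -2.529] M [-0.701 -1.126  0.109] Mz axis cw -0.36296718899863345 -0.2541861211389874
```

servo_tool(commands=[{"tx":0.06,"ty":-0.013,"tz":0.0025,"spin":0.5},{"tx":0.06,"ty":-0.013,"tz":0.0025,"spin":0.5},{"tx":0.06,"ty":-0.013,"tz":0.0025,"spin":0.5},{"tx":0.06,"ty":-0.013,"tz":0.0025,"spin":0.5}])

```text
time_s: 12.1
position: [529.5, 129.3, 223.7]
eef_rot: [[-0.196, 0.981, 0.006], [0.981, 0.196, -0.002], [-0.003, 0.006, -1.0]]
force: [4.2, -4.2, -1.2]
gripper_width: 34.1
```

```bash
python3 st.py
```

```text
t 12.1 p [529.493 129.254 223.69 ] ang 101.28431346200085 w 34.056896985950786 j7 1.5224278327208618 axis in tool [12.71  37.213] r 39.32346223713537 F [ 4.2   -4.158 -1.236] M [-1.052 -0.809  0.094] Mz axis cw -0.3185107252873511 -0.22432382838919163
```

The axis moment reads about 0.35 N m free, which agrees with the 0.36 given. Carrying on.

servo_tool(commands=[{"tx":0.06,"ty":-0.013,"tz":0.0025,"spin":0.5},{"tx":0.06,"ty":-0.013,"tz":0.0025,"spin":0.5},{"tx":0.06,"ty":-0.013,"tz":0.0025,"spin":0.5},{"tx":0.06,"ty":-0.013,"tz":0.0025,"spin":0.5}])

```text
time_s: 12.43
position: [525.7, 138.0, 223.2]
eef_rot: [[0.043, 0.999, 0.004], [0.999, -0.043, -0.003], [-0.003, 0.004, -1.0]]
force: [2.3, -6.5, -0.0]
gripper_width: 33.6
```

```bash
python3 st.py
```

```text
t 12.4333 p [525.721 137.961 223.171] ang 87.51428234450267 w 33.596580288140984 j7 1.2763408641443006 axis in tool [12.667 37.265] r 39.35868296989905 F [ 2.32  -6.539 -0.039] M [-1.302 -0.452  0.106] Mz axis cw -0.37885380862727774 -0.27262709769489285
```

servo_tool(commands=[{"tx":0.06,"ty":-0.013,"tz":0.0025,"spin":0.5},{"tx":0.06,"ty":-0.013,"tz":0.0025,"spin":0.5},{"tx":0.06,"ty":-0.013,"tz":0.0025,"spin":0.5},{"tx":0.06,"ty":-0.013,"tz":0.0025,"spin":0.5}])

```text
time_s: 12.77
position: [524.1, 147.4, 222.6]
eef_rot: [[0.28, 0.96, 0.002], [0.96, -0.28, -0.004], [-0.003, 0.003, -1.0]]
force: [-0.1, -6.0, 2.0]
gripper_width: 34.0
```

```bash
python3 st.py
```

```text
t 12.7667 p [524.139 147.441 222.614] ang 73.75753937767487 w 33.959506371216456 j7 1.0323968155543315 axis in tool [12.506 37.354] r 39.39185396832555 F [-0.144 -5.953  1.983] M [-1.468  0.003  0.072] Mz axis cw -0.30572481180919 -0.2340831206498479
```

servo_tool(commands=[{"tx":0.06,"ty":-0.013,"tz":0.0025,"spin":0.5},{"tx":0.06,"ty":-0.013,"tz":0.0025,"spin":0.5},{"tx":0.06,"ty":-0.013,"tz":0.0025,"spin":0.5},{"tx":0.06,"ty":-0.013,"tz":0.0025,"spin":0.5}])

```text
time_s: 13.1
position: [524.8, 157.2, 222.1]
eef_rot: [[0.5, 0.866, 0.0], [0.866, -0.5, -0.004], [-0.003, 0.002, -1.0]]
force: [-1.9, -6.5, 2.5]
gripper_width: 34.1
```

```bash
python3 st.py
```

```text
t 13.1 p [524.817 157.199 222.079] ang 60.01807716148418 w 34.142557115302715 j7 0.7924602807798025 axis in tool [12.229 37.604] r 39.54215956302887 F [-1.898 -6.474  2.494] M [-1.415  0.425  0.088] Mz axis cw -0.3537649301172524 -0.2660106084910378
```

servo_tool(commands=[{"tx":0.06,"ty":-0.013,"tz":0.0025,"spin":0.5},{"tx":0.06,"ty":-0.013,"tz":0.0025,"spin":0.5},{"tx":0.06,"ty":-0.013,"tz":0.0025,"spin":0.5},{"tx":0.06,"ty":-0.013,"tz":0.0025,"spin":0.5}])

```text
time_s: 13.43
position: [527.9, 166.6, 221.6]
eef_rot: [[0.691, 0.723, -0.002], [0.723, -0.691, -0.003], [-0.003, 0.001, -1.0]]
force: [-3.4, -5.7, 2.6]
gripper_width: 33.6
```

```bash
python3 st.py
```

```text
t 13.4333 p [527.917 166.574 221.569] ang 46.28864386083749 w 33.6023615892846 j7 0.5579935142948558 axis in tool [11.886 37.864] r 39.68591667263107 F [-3.392 -5.714  2.576] M [-1.397  0.661  0.035] Mz axis cw -0.29744044660586705 -0.26291727562611683
```

servo_tool(commands=[{"tx":0.06,"ty":-0.013,"tz":0.0025,"spin":0.5},{"tx":0.06,"ty":-0.013,"tz":0.0025,"spin":0.5},{"tx":0.06,"ty":-0.013,"tz":0.0025,"spin":0.5},{"tx":0.06,"ty":-0.013,"tz":0.0025,"spin":0.5}])

```text
time_s: 13.77
position: [533.2, 175.0, 221.1]
eef_rot: [[0.843, 0.538, -0.003], [0.538, -0.843, -0.003], [-0.004, 0.001, -1.0]]
force: [-4.1, -6.1, 3.1]
gripper_width: 34.2
```

```bash
python3 st.py
```

```text
t 13.7667 p [533.229 174.998 221.092] ang 32.56278723519605 w 34.18888680341625 j7 0.32989361362367553 axis in tool [11.519 38.204] r 39.902970998010936 F [-4.102 -6.129  3.142] M [-1.168  0.978  0.059] Mz axis cw -0.3509869948407499 -0.29218334451020755
```

servo_tool(commands=[{"tx":0.06,"ty":-0.013,"tz":0.0025,"spin":0.5},{"tx":0.06,"ty":-0.013,"tz":0.0025,"spin":0.5},{"tx":0.06,"ty":-0.013,"tz":0.0025,"spin":0.5}])

```text
time_s: 14.02
position: [538.5, 180.3, 220.8]
eef_rot: [[0.925, 0.379, -0.003], [0.379, -0.925, -0.002], [-0.004, 0.001, -1.0]]
force: [-5.3, -3.9, 4.3]
gripper_width: 34.0
```

```bash
python3 st.py
```

```text
t 14.0167 p [538.471 180.294 220.766] ang 22.27265883517099 w 33.99832238597228 j7 0.16340041455470916 axis in tool [11.301 38.446] r 40.07254669703553 F [-5.263 -3.929  4.312] M [-1.057  1.146  0.137] Mz axis cw -0.3999472617801322 -0.2630482711180828
```

servo_tool(commands=[{"tx":0.06,"ty":-0.013,"tz":0.0025,"spin":0.5},{"tx":0.06,"ty":-0.013,"tz":0.0025,"spin":0.5},{"tx":0.06,"ty":-0.013,"tz":0.0025,"spin":0.5}])

```text
time_s: 14.27
position: [544.5, 184.3, 220.5]
eef_rot: [[0.978, 0.207, -0.004], [0.207, -0.978, -0.002], [-0.004, 0.001, -1.0]]
force: [-5.7, -3.6, 4.6]
gripper_width: 34.0
```

```bash
python3 st.py
```

```text
t 14.2667 p [544.453 184.281 220.511] ang 11.972016882961816 w 34.04755280092062 j7 0.0008960670554971652 axis in tool [11.314 38.465] r 40.09448381636406 F [-5.706 -3.635  4.558] M [-0.937  1.418  0.067] Mz axis cw -0.33761951577076355 -0.27055790654537815
```

servo_tool(commands=[{"tx":0.06,"ty":-0.013,"tz":0.0025,"spin":0.5},{"tx":0.06,"ty":-0.013,"tz":0.0025,"spin":0.5},{"tx":0.06,"ty":-0.013,"tz":0.0025,"spin":0.5}])

```text
time_s: 14.52
position: [550.9, 187.1, 220.3]
eef_rot: [[1.0, 0.029, -0.005], [0.029, -1.0, -0.001], [-0.005, 0.001, -1.0]]
force: [-7.2, -3.8, 6.3]
gripper_width: 34.1
```

```bash
python3 st.py
```

```text
t 14.5167 p [550.935 187.106 220.294] ang 1.6729060808367082 w 34.084770548960556 j7 -0.15783936796156295 axis in tool [11.448 38.457] r 40.12428614527726 F [-7.206 -3.773  6.308] M [-0.942  1.705  0.13 ] Mz axis cw -0.45228474284387854 -0.3219934523199242
```

servo_tool(commands=[{"tx":0.06,"ty":-0.013,"tz":0.0025,"spin":0.5},{"tx":0.06,"ty":-0.013,"tz":0.0025,"spin":0.5}])

```text
time_s: 14.68
position: [555.4, 188.3, 220.0]
eef_rot: [[0.996, -0.09, -0.006], [-0.09, -0.996, -0.001], [-0.006, 0.002, -1.0]]
force: [-8.8, -3.8, 6.9]
gripper_width: 34.1
```

```bash
python3 st.py
```

```text
t 14.6833 p [555.412 188.315 220.044] ang -5.188138577479304 w 34.13422962926957 j7 -0.26170962751008603 axis in tool [11.61  38.422] r 40.13790482917272 F [-8.763 -3.833  6.862] M [-0.901  1.866  0.183] Mz axis cw -0.5588514810483802 -0.37550232482166707
```

servo_tool(commands=[{"tx":0.06,"ty":-0.013,"tz":0.0025,"spin":0.5},{"tx":0.06,"ty":-0.013,"tz":0.0025,"spin":0.5}])

```text
time_s: 14.85
position: [559.9, 188.9, 219.7]
eef_rot: [[0.978, -0.209, -0.007], [-0.209, -0.978, -0.001], [-0.007, 0.003, -1.0]]
force: [-8.4, -3.5, 6.4]
gripper_width: 33.8
```

```bash
python3 st.py
```

```text
t 14.85 p [559.89  188.934 219.735] ang -12.047649973949147 w 33.79793111168228 j7 -0.3640232965493776 axis in tool [11.866 38.301] r 40.096955259667624 F [-8.421 -3.452  6.426] M [-0.759  2.132  0.165] Mz axis cw -0.5134089794256503 -0.34873831354055324
```

The torque is rising with angle. Two single-row steps now, each read separately.

servo_tool(commands=[{"tx":0.06,"ty":-0.013,"tz":0.0025,"spin":0.5}])

```text
time_s: 14.93
position: [562.2, 189.1, 219.6]
eef_rot: [[0.964, -0.267, -0.007], [-0.267, -0.964, -0.001], [-0.007, 0.003, -1.0]]
force: [-9.1, -3.9, 7.0]
gripper_width: 34.1
```

```bash
python3 st.py
```

```text
t 14.9333 p [562.172 189.086 219.639] ang -15.48200302211282 w 34.12139392831133 j7 -0.41472225720016564 axis in tool [11.98  38.277] r 40.10783552705585 F [-9.144 -3.944  6.997] M [-0.69   2.14   0.182] Mz axis cw -0.5535113453527392 -0.37179470354104854
```

Run:
```python
import numpy as np
from scipy.optimize import curve_fit
a=np.radians([-128.8,-115.1,-101.3,-87.5,-73.8,-60,-46.3,-32.6,-22.3,-12,-1.7,5.2,12,15.5])
m=np.array([.355,.363,.319,.379,.306,.354,.297,.351,.400,.338,.452,.559,.513,.554])
f=lambda x,c,b:b+.24*np.maximum(0,x-c)
p,C=curve_fit(f,a,m,[-.5,.35]);print(p,np.sqrt(np.diag(C)),f(a[-1],*p))
```

```text
[-0.54640487  0.3405    ] [0.0878795  0.01380735] 0.5365634161685909
```

The fit gives 0.196 N m above free (target 0.2), so I stop here, back the finger off and rise.

servo_tool(commands=[{"tx":-0.08,"ty":0,"tz":0,"spin":0},{"tx":-0.09,"ty":0,"tz":0,"spin":0},{"tx":0,"ty":0,"tz":0,"spin":0},{"tx":0,"ty":0,"tz":0,"spin":0},{"tx":0,"ty":0,"tz":0,"spin":0}])

```text
time_s: 15.35
position: [558.5, 192.5, 219.2]
eef_rot: [[0.965, -0.264, 0.001], [-0.264, -0.965, 0.001], [0.0, -0.001, -1.0]]
force: [-0.2, -0.8, 1.0]
gripper_width: 33.9
```

```bash
python3 st.py
```

```text
t 15.35 p [558.516 192.529 219.172] ang -15.304598858455089 w 33.927434949687616 j7 -0.42247900560751633 axis in tool [16.297 40.669] r 43.81309697303257 F [-0.18  -0.821  0.953] M [-0.194  0.252  0.061] Mz axis cw -0.0729785431310508 -0.01194599750248387
```

servo_tool(commands=[{"tx":-0.04,"ty":0,"tz":0,"spin":0},{"tx":0,"ty":0,"tz":-0.3,"spin":0},{"tx":0,"ty":0,"tz":-0.8,"spin":0},{"tx":0,"ty":0,"tz":-0.9,"spin":0},{"tx":0,"ty":0,"tz":-0.9,"spin":0},{"tx":0,"ty":-0.9,"tz":0,"spin":0},{"tx":0,"ty":-0.9,"tz":0,"spin":0},{"tx":0,"ty":-0.9,"tz":0,"spin":0},{"tx":0,"ty":-0.9,"tz":0,"spin":0},{"tx":0,"ty":0,"tz":0,"spin":0},{"tx":0,"ty":0,"tz":0,"spin":0}])

```text
time_s: 16.27
position: [594.5, 334.6, 334.3]
eef_rot: [[0.966, -0.26, -0.0], [-0.26, -0.966, -0.0], [-0.0, 0.0, -1.0]]
force: [-0.2, -0.2, -0.1]
gripper_width: 34.0
```

```bash
python3 st.py
python3 - <<'E'
from h import *
np.set_printoptions(precision=1,suppress=True)
im,w=look('top'); cv2.imwrite('pics/top9.png',cv2.resize(im[120:320,160:420,::-1],None,fx=2.5,fy=2.5))
for l in ('caster','grease_tin','spanner','spare_wheel'):
    for m in masks_of('top',l): print(l,m['confidence'],np.nanmedian(w[m['region']],0))
p=w[(w[...,2]>215)&(w[...,2]<245)&(abs(w[...,0]-564)<75)&(abs(w[...,1]-149)<75)][:,:2]
if len(p)>50:
  d=cv2.fitLine(p.astype(np.float32),cv2.DIST_HUBER,0,.01,.01).ravel(); print(len(p),'bar angle',np.degrees(np.arctan2(d[1],d[0])))
E
```

```text
t 16.2667 p [594.493 334.638 334.284] ang -15.063733538667826 w 34.003566130356496 j7 -0.6190124090687931 axis in tool [ 18.318 187.314] r 188.20773219550452 F [-0.182 -0.225 -0.052] M [-0.203  0.07  -0.019] Mz axis cw -0.007417492497595022 -0.026749556754360266
caster 0.79 [575.3  51.5  89.3]
caster 0.66 [756.8  85.3  33.4]
caster 0.56 [370.    6.5  33.9]
grease_tin 0.72 [695.9 306.1  73.4]
spanner 0.87 [483.3 373.4   7.1]
spare_wheel 0.96 [ 518.1 -429.7   32.4]
447 bar angle -79.76513
```

View pics/top9.png

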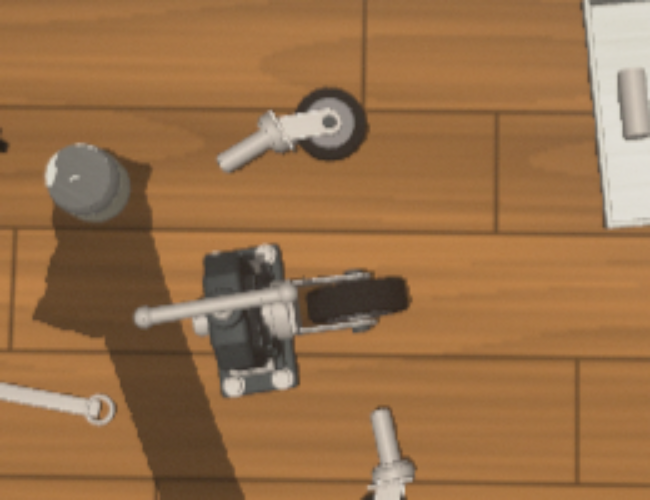

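The bar has turned about 152°, the collar is against the vise, and the bystanders are where they were. Handing in.

```bash
python3 -c "
from bench import finish_job
print(finish_job())"
```

```text
the job is handed in; nothing more can be done
None
```

I pushed the caster home, clamped it by turning the T-handle clockwise, let go and handed the job in at about 16 s of the 72 s. No verdict was reported.

- **Caster:** I pushed on the back of the wheel with closed fingers. It rolled at about 4 N over 16 mm, then stopped dead and the force rose to 21 N. A close look afterwards showed the collar against the vise.
- **Handle:** I pushed one end of the bar round with one loose finger, about 2.66 rad by the bar's angle before and after. Running free it read about 0.34 N m, with scatter of about 0.03. A fit puts the bite at about 1.84 rad and the final torque about 0.20 N m above free. That is 0.54 N m on my reading, or about 0.56 with the stated free torque.
- **Last checks:** The robot is clear of everything, with force near 0. The top view shows the collar still home and the spare wheel, tin, spanner and loose casters where they were to within a few mm; the spanner's reading shifted about 7 mm in y but looks unmoved.
- **Doubtful readings:** Single torque readings near the end scattered from 0.51 to 0.56 N m, so I stopped on the fitted line and not on any one reading. Two first move calls were refused for their form and moved nothing.

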